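# Slide the insulating plate under the cold-bowl bridge

## Robot

A 6-joint arm with a two-finger parallel gripper is mounted at the origin on the work surface. World frame = base frame: x ahead of the robot, y to its left, z up, the work surface at z = 0. Lengths are in m, angles in degrees, forces in N, time in s.
With the tool pointing down it reaches from about 0.35 to 0.775 m from the base axis. Payload 5.5 kg.
Tool frame: the origin (TCP) lies between the finger pads; the fingertips stand 11 mm ahead of it and the grasp point (between the pads) lies 8 mm behind it; z points along the fingers, y is the line along which they close (so a half turn about z gives the same grasp; the last joint's range is limited). The gripper opens to 85 mm and grips with 20 to 120 N. Pads are 22 mm wide; open, the fingers measure 114 mm over their backs; the gripper's body (76 mm by 85 mm) begins 54 mm behind the grasp point. The pads swing forward as they close: fully open they stand 13 mm farther back than shut.
Start: joints at [64.595, 17.945, 2.641, 74.691, 0, 82.002], TCP at [0.172, 0.549, 0.242] pointing down, gripper open.
Joint ranges: [-158.12, 158.12], [-49.38, 96.58], [-58.88, 72.47], [-126.05, 133.96], [-84.25, 85.87], [-180, 180]. Speed limits (degrees/s): [147.25, 147.25, 180, 180, 180, 180].

## Interface

Orientations are given as [roll, pitch, yaw] about the fixed x, y, z axes, in that order (R = Rz(yaw) Ry(pitch) Rx(roll)).
In Python, from plant import robot gives the robot as it stands. Calls block until the motion is done:
- robot.move_to(position, orientation): joint-space move of the TCP to a pose.
- robot.movel(position, frame=None, feed=0.15, until_force=None): straight line of the TCP; frame=None keeps the orientation; feed is the mean speed in m/s. With until_force (N) it stops when the force on the tool has changed by that much, and returns True; else False.
- robot.move_joints(angles): joint-space move.
- robot.grip(opening): finger opening in m; the grip force is fixed at half the most; returns when the fingers have stopped.
- robot.wait(seconds).
- robot.inverse_kinematics(position, orientation): joint angles nearest the present ones, or None.
- robot.sense(): the state.
- robot.camera(name): name is "side" or "top" or "wrist"; returns a dict with "color" (480x640x3 uint8, red, green, blue), "z_map" (480x640 float32, m along the optical axis (not along the pixel's ray), 0 where there is no reading), "mtx" (3x3 intrinsics, pixels), "R" (3x3) and "t" (3): a world point X has camera coordinates R X + t. Camera axes: x right, y down, z forward; pixel columns grow to the right and rows downward; lengths in m; the calibration is good to about 2 mm. A picture is of the moment at which its call begins.
A pose or a line that the arm cannot do raises robot.PlanningError and nothing moves.
- robot.finish_job(): hands the job in; it is judged then, once.
The state is a dict: "t": time; "joint_pos": joint angles; "dq": joint speeds; "tau": joint torques, N m; "tcp_pos": TCP position; "tool_rot": TCP orientation; "ft_force": force on the tool from outside, world axes, zero at the start; "moment": the same for the moment, N m; "grip_width": finger opening in m; "finger_force": force on a finger pad.
Only numpy, scipy, OpenCV 4.12 (cv2) and the standard library are available. Lean on these libraries where they do the work, as an engineer would, in place of code of your own. Each camera call takes 0.05 s, during which the arm holds its last target. There are 200 camera calls.

## Task

Push the white plastic plate along the bench and under the low blue bridge that carries the silver bowl, until it lies square with the bridge and sticks out equally on both sides of it. Only push it with the fingertips: keep it flat on the bench, never lifting or tipping it. Leave the bowl, the orange meter, the steel canister and the brass coupling where they are, and finish clear of everything.

Things in the scene. Friction and masses are not known exactly. Their poses are not given: they have to be found in the camera images.
- plate: Loose white plastic slab, 110 mm (its x) by 150 mm (its y), 15 mm thick, 0.16 to 0.33 kg. Origin: centre of its underside; z up. It starts flat on the bench, clear of the bridge, beyond its +y or -y end, a little askew and off its axis. It goes in with a short edge leading. It slides with dry friction and stops when no longer pushed.
- bridge: Low blue bridge, fixed. Origin: on the bench, centre of its underside. The passage runs along its y: 80 mm long, 130 mm wide, 20 mm high, both ends open. Deck 154 (x) by 80 (y) mm, top 26 mm up; legs 12 mm thick, with 4 mm high foot flanges outside (198 mm overall). Plate in place: origins together, y axes parallel (either way round), 35 mm sticking out at each end.
- bowl: Loose silver bowl standing upright on the middle of the bridge's deck, rim radius 36 mm, 42 mm tall (top 68 mm above the bench). Origin: centre of its underside. To be left alone.
- meter: Loose orange multimeter lying on the bench on the other side of the bridge from the plate, 165 mm (its x) by 80 mm (its y), 44 mm tall. Origin: centre of its underside. To be left alone.
- canister: Loose steel canister standing on the bench beyond the bridge, radius 28 mm, 72 mm tall. Origin: centre of its underside. To be left alone.
- coupling: Loose small brass pipe coupling standing on the bench near the robot, radius 18 mm, 32 mm tall. Origin: centre of its underside. To be left alone.

How it is judged (in metres and radians):
At the end, for the whole second after the job is handed in: The white plate lies at rest flat on the bench under the bridge, its centre within 10 mm of the bridge's centre along the passage and within 13 mm across it, its long axis within 0.08 rad of the passage; the bowl, the meter, the canister and the coupling are each within 15 mm of where they started (y of plate in the frame of bridge between -0.01 and 0.01 m and x of plate in the frame of bridge between -0.013 and 0.013 m and angle between the y axis of plate and the y axis of bridge, either way round below 0.08 rad and angle between plate's own z axis and vertical below 0.03 rad and height (world z) of plate below 0.003 m and linear speed of plate below 0.01 m/s and distance of each of bowl, meter, canister, coupling from where it was at the start of the episode below 0.015 m); the robot touches nothing.
It fails at once if the white plate is lifted off the bench (its centre rises more than 8 mm) (height (world z) of plate above 0.008 m).
It fails at once if the white plate is tipped more than 0.1 rad from flat (angle between plate's own z axis and vertical above 0.1 rad).
It fails at once if the silver bowl on the bridge is moved more than 15 mm (distance of bowl from where it was at the start of the episode above 0.015 m).
It fails at once if the orange meter is moved more than 15 mm (distance of meter from where it was at the start of the episode above 0.015 m).
It fails at once if the steel canister or the brass coupling is moved more than 15 mm (distance of any of canister, coupling from where it was at the start of the episode above 0.015 m).
It also fails if it takes over 58 s, if anything falls off the work surface, if the arm or the gripper's body presses on something with over 40 N, if the wrist force passes 120 N, or if a joint passes its speed limit or range.

## Working session

There is one attempt and no reset: what is moved stays moved. The work goes in short steps, each a Python script; the robot and the scene stay as the last script left them, time stands still between calls to the robot, and variables do not carry over. Pictures are saved under pics/ and viewed, at most 10 in all, crops included, and the job is handed in when it is done.

```bash
mkdir -p pics; ls; python3 - <<'E'
from plant import robot
import cv2,numpy as np
s=robot.sense();print(s['t'],s['tcp_pos'],s['tool_rot'])
ims=[]
for n in("top","side"):
    c=robot.camera(n);np.savez(f"{n}0.npz",**c)
    cv2.imwrite(f"pics/{n}0.png",c['color'][:,:,::-1]);print(n,c['mtx'].tolist(),c['R'].round(3).tolist(),c['t'])
E
```

```text
pics
0.0 [0.17178837 0.54820936 0.24140388] [-1.79894781e+02 -1.44847499e-02  1.62594954e+02]
top [[497.0829945358235, 0.0, 319.13513956147716], [0.0, 497.0829945358235, 245.99243403942128], [0.0, 0.0, 1.0]] [[0.112, -0.994, 0.002], [-0.967, -0.11, -0.23], [0.229, 0.024, -0.973]] [-0.04605451  0.57445319  0.68816886]
side [[561.1152598295114, 0.0, 317.0760585474628], [0.0, 561.1152598295114, 245.5022436356728], [0.0, 0.0, 1.0]] [[0.867, -0.497, -0.016], [-0.284, -0.468, -0.837], [0.409, 0.73, -0.547]] [-0.48622627  0.22726235  0.58446872]
```

View pics/top0.png

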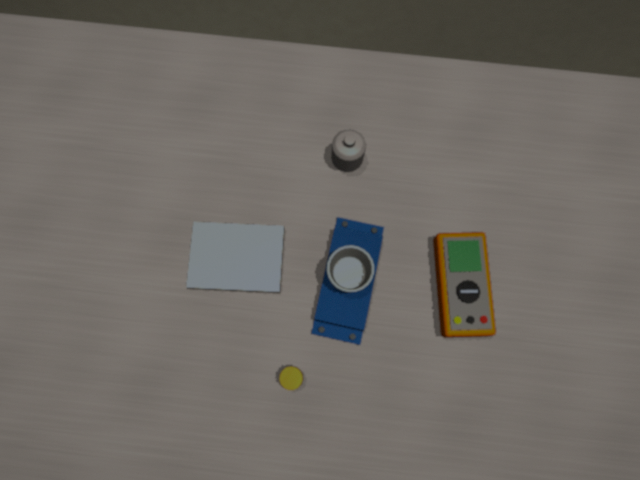

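View pics/side0.png

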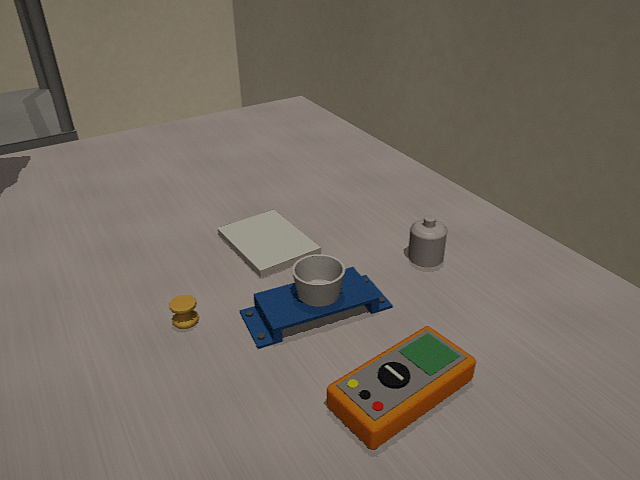

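The top view shows the white plate at about (236,257), to the left (+y) of the blue bridge at (349,280). The bowl is at (350,268), the meter at (466,285), the canister at (348,150) and the coupling at (291,378). The side view shows the same layout. Next I measure positions by casting rays onto planes at the known heights.

```bash
cat > vis.py <<'E'
import cv2,numpy as np
def ray(c,px,z):
    px=np.asarray(px,float).reshape(-1,2)
    d=np.c_[(px-c['mtx'][[0,1],2])/c['mtx'][[0,1],[0,1]],np.ones(len(px))]@c['R']
    o=-c['R'].T@c['t']
    return (o+d*((z-o[2])/d[:,2])[:,None])[:,:2]
def height(c):
    v,u=np.mgrid[:480,:640];z=c['z_map']
    P=np.stack([(u-c['mtx'][0,2])/c['mtx'][0,0]*z,(v-c['mtx'][1,2])/c['mtx'][1,1]*z,z],-1)
    return (P-c['t'])@c['R']
def big(m):
    cs,_=cv2.findContours(m.astype(np.uint8),cv2.RETR_EXTERNAL,cv2.CHAIN_APPROX_NONE)
    return max(cs,key=cv2.contourArea)[:,0]
def rect(P):
    """centre, (short,long), yaw deg of long axis in [0,180)"""
    (cx,cy),(w,h),a=cv2.minAreaRect((P*1000).astype(np.float32))
    if w>h: w,h,=h,w
    else: a+=90
    return np.array([cx,cy])/1000,(round(w,1),round(h,1)),a%180
def masks(c):
    hsv=cv2.cvtColor(c['color'],cv2.COLOR_RGB2HSV);H,S,V=cv2.split(hsv)
    blue=(H>100)&(H<125)&(S>150)&(V>40)
    orange=(H>5)&(H<20)&(S>180)&(V>90)
    yel=(H>18)&(H<32)&(S>150)&(V>90)
    return hsv,blue,orange,yel
E
python3 - <<'E'
from vis import *
for n in("top","side"):
    c=dict(np.load(n+"0.npz"));hsv,b,o,y=masks(c);W=height(c)
    print(n,'cam',(-c['R'].T@c['t']).round(3))
    for k,uv in (dict(plate=(236,257),bench=(150,350),bench2=(260,200),deck=(337,310),can=(348,150),coup=(291,378))if n=="top" else dict(plate=(270,240),bench=(350,220),bench2=(200,230),deck=(275,305))).items():
        print(k,hsv[uv[1],uv[0]],W[uv[1],uv[0]].round(4))
    P=W[...,2]
    deck=b&(P>.018)&(P<.034); fl=b&(P<.012)&(P>-.005)
    pts=np.argwhere(deck)[:,::-1]; print('deck',rect(ray(c,pts,.026)))
    pf=np.argwhere(fl)[:,::-1]; q=ray(c,pf,.004)
    print('flange+deck',rect(np.r_[q,ray(c,pts,.026)]), 'bluecount',b.sum(),deck.sum(),fl.sum())
    m=(P>.010)&(P<.020)&(hsv[...,1]<60)
    m=cv2.morphologyEx(m.astype(np.uint8),cv2.MORPH_OPEN,np.ones((5,5)))
    ct=big(m);print('plate depth',rect(ray(c,ct,.015)), 'px',cv2.minAreaRect(ct))
    yy=np.argwhere(y&(P>.025)&(P<.04))[:,::-1];yy=yy[(abs(yy-[291,378]).max(1)<40)] if n=="top" else yy[(abs(yy-[184,303]).max(1)<30)]
    print('coup',ray(c,yy,.032).mean(0)); oo=np.argwhere(o)[:,::-1]; print('meter',rect(ray(c,oo,.035)))
E
```

```text
top cam [0.403 0.001 0.802]
plate [101  21 134] [0.555  0.152  0.0138]
bench [ 15  26 118] [ 0.394   0.2673 -0.0012]
bench2 [ 15  21 119] [0.6595 0.1289 0.0014]
deck [106 206  93] [ 0.4871 -0.0192  0.0251]
can [ 64  14 130] [ 0.7407 -0.0092  0.0593]
coup [ 28 182 123] [0.3776 0.0388 0.0321]
deck (array([ 0.54244556, -0.03202113]), (77.0, 154.4), 173.81446838378906)
flange+deck (array([ 0.54167828, -0.03193797]), (77.0, 194.2), 173.81446838378906) bluecount 3647 2753 864
plate depth (array([0.55733618, 0.15262125]), (110.3, 150.0), 93.72883868217468) px ((235.17083740234375, 255.91290283203125), (94.2265625, 66.7814712524414), 2.726310968399048)
coup [0.37800648 0.03973701]
meter (array([ 0.55027283, -0.21292142]), (76.9, 161.8), 8.051403999328613)
side cam [ 0.248 -0.562  0.502]
plate [ 28  23 153] [0.5553 0.1438 0.0132]
bench [ 12  33 139] [ 0.7132  0.1499 -0.0009]
bench2 [ 14  35 139] [ 0.4753  0.2572 -0.0018]
deck [106 170  96] [ 0.4829 -0.0229  0.0252]
deck (array([ 0.53846649, -0.03784363]), (87.1, 155.6), 173.79297637939453)
flange+deck (array([ 0.53866339, -0.03762885]), (87.9, 196.8), 173.9263458251953) bluecount 4018 3033 900
plate depth (array([0.55377197, 0.14891382]), (111.7, 154.4), 93.75036859512329) px ((269.2054748535156, 238.54794311523438), (56.64792251586914, 86.84455108642578), 69.44395446777344)
coup [0.37493994 0.03629393]
meter (array([ 0.49466882, -0.10483565]), (190.9, 374.1), 111.42945861816406)
```

```bash
cat > act.py <<'E'
from plant import robot
from vis import *
B=np.array([.5405,-.033]);TH=np.radians(-6.2)
EX=np.array([np.cos(TH),np.sin(TH)]);EY=np.array([-EX[1],EX[0]])
ORI=[180,0,83.8]
def w(x,y,z): return [*(B+x*EX+y*EY),z]
def look(name,n="top",show=True):
    c=robot.camera(n);hsv,b,o,y=masks(c);Z=height(c)[...,2]
    if show: cv2.imwrite(f"pics/{name}.png",c['color'][:,:,::-1])
    m=((Z>.010)&(Z<.020)&(hsv[...,1]<60)).astype(np.uint8)
    ct=big(cv2.morphologyEx(m,cv2.MORPH_OPEN,np.ones((5,5))))
    C,s,a=rect(ray(c,ct,.015))
    Bd={'top':np.array([.5423,-.0320]),'side':np.array([.5388,-.0343])}[n]
    d=C-Bd; print(name,n,'plate size',s,'bridge-frame x %.1f y %.1f mm, ang %.2f'%(d@EX*1000,d@EY*1000,a-83.8))
    return c
E
python3 - <<'E'
from act import *
print(robot.inverse_kinematics(w(-.008,.315,.12),ORI))
robot.grip(.06)
robot.move_to(w(-.008,.315,.12),ORI)
robot.movel(w(-.008,.315,.03),feed=.12)
print(robot.movel(w(-.008,.315,-.010),feed=.02,until_force=4))
s=robot.sense();print(s['t'],s['tcp_pos'],s['grip_width'],s['ft_force'])
robot.movel([*s['tcp_pos'][:2],s['tcp_pos'][2]+.005],feed=.03)
look('a'); print(robot.sense()['tcp_pos'])
c=robot.camera('wrist');cv2.imwrite('pics/wr.png',c['color'][:,:,::-1])
E
```

```text
[ 19.11463831  27.53775912  -0.47709765  61.98514323   0.
 115.31463831]
True
4.3667 [0.56652451 0.28100501 0.00598884] 0.06006312988330068 [-0.70443386  0.1748065   3.54858899]
a top plate size (110.2, 150.1) bridge-frame x -4.9 y 185.1 mm, ang 9.93
[0.56650655 0.28097138 0.01090521]
```

View pics/a.png

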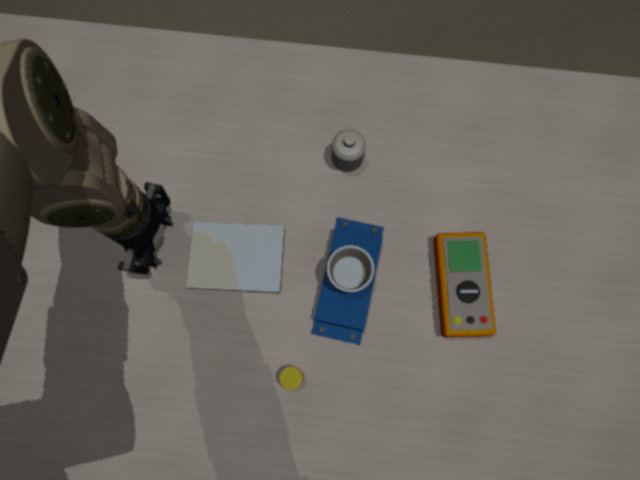

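The gripper is behind the plate's +y edge (pixel 150,235) and all the other objects are undisturbed. I'll make a first aligning push, stopping short of the bridge.

```bash
python3 - <<'E'
from act import *
z=robot.sense()['tcp_pos'][2]
for y in(.27,.245,.225):
    robot.movel(w(-.008,y,z),feed=.05)
    print(y,robot.sense()['ft_force'].round(1)); look('b%d'%(y*1000))
look('bs','side');print(robot.sense()['t'],robot.sense()['tcp_pos'])
E
```

```text
0.27 [-0.6  0.5 -0.6]
b270 top plate size (110.3, 152.2) bridge-frame x -8.0 y 176.1 mm, ang 7.77
0.245 [ 0.5 -0.  -0.3]
b245 top plate size (110.2, 150.0) bridge-frame x -15.1 y 152.9 mm, ang 2.40
0.225 [ 0.2 -0.6  0.2]
b225 top plate size (110.4, 152.1) bridge-frame x -18.4 y 136.1 mm, ang 0.05
bs side plate size (110.9, 164.9) bridge-frame x -18.5 y 139.4 mm, ang -0.06
7.2583 [0.5567557  0.19135754 0.01076068]
```

View pics/b225.png

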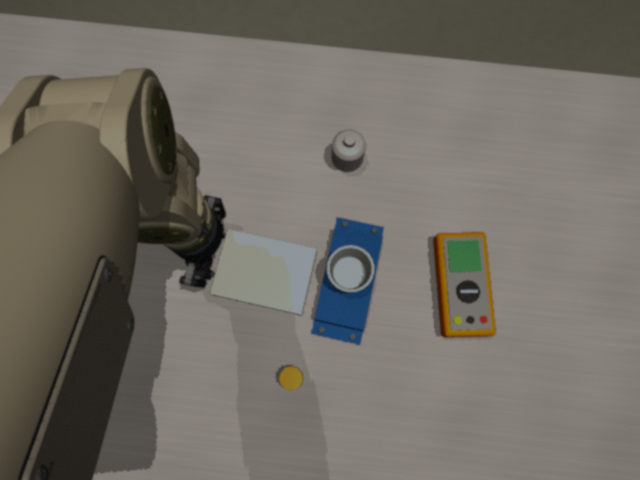

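The plate is now square with the passage, but it sits 18 mm too far towards the robot (-x). I'll push it sideways with both fingertips on the long edge.

```bash
python3 - <<'E'
from act import *
z=robot.sense()['tcp_pos'][2]
robot.movel(w(-.008,.245,z),feed=.1)
robot.movel(w(-.008,.245,.1),feed=.2)
O2=[180,0,173.8]
robot.move_to(w(-.112,.137,.1),O2)
robot.movel(w(-.112,.137,z),feed=.12)
for x in(-.085,-.072):
    robot.movel(w(x,.137,z),feed=.06); look('c%d'%(-x*1000))
c=look('cs','side');print(robot.sense()['t'],robot.sense()['ft_force'])
E
```

```text
c85 top plate size (93.1, 109.4) bridge-frame x -16.5 y 106.6 mm, ang 90.05
c72 top plate size (84.2, 106.0) bridge-frame x -2.7 y 102.3 mm, ang 90.05
cs side plate size (96.4, 175.7) bridge-frame x 2.2 y 131.5 mm, ang -22.22
11.7333 [-0.08208226 -0.58580099  0.4776695 ]
```

View pics/cs.png

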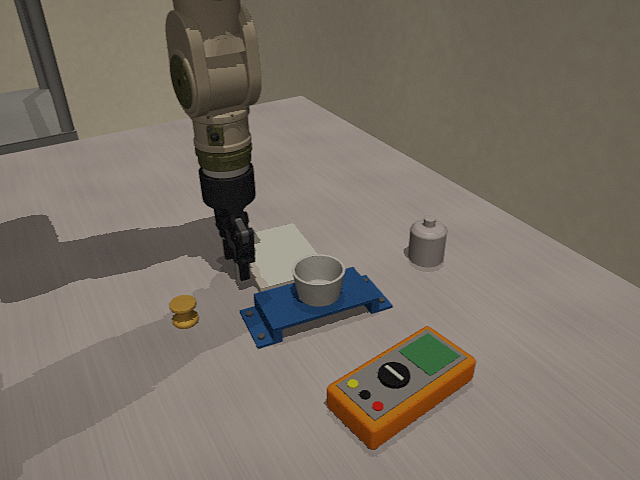

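The fingertips are on the plate's near long edge at about (245,275), and everything else is in place. The plate's visible far edge puts its x at about -5 mm. I'll push 5 mm more, back off and check with a clear view.

```bash
python3 - <<'E'
from act import *
z=robot.sense()['tcp_pos'][2]
robot.movel(w(-.067,.137,z),feed=.04)
robot.movel(w(-.100,.137,z),feed=.1)
robot.movel(w(-.100,.137,.1),feed=.2)
robot.move_to(w(.0,.255,.1),ORI)
robot.movel(w(.0,.255,z),feed=.12)
look('d');print(robot.sense()['t'])
E
```

```text
d top plate size (110.3, 150.0) bridge-frame x -1.1 y 135.1 mm, ang -0.04
15.5667
```

```bash
python3 - <<'E'
from act import *
z=robot.sense()['tcp_pos'][2]
for y in(.205,.165,.125,.090):
    robot.movel(w(.0,y,z),feed=.05); f=robot.sense()['ft_force'];print(y,f.round(1))
    if np.linalg.norm(f)>15: break
    if y==.205: look('e')
robot.movel(w(.0,.13,z),feed=.1)
robot.movel(w(.0,.13,.15),feed=.2)
robot.move_to(w(.0,.33,.2),ORI)
c=robot.camera('top');np.savez('topF.npz',**c);cv2.imwrite('pics/f.png',c['color'][150:400,150:550,::-1].repeat(2,0).repeat(2,1))
c=robot.camera('side');cv2.imwrite('pics/fs.png',c['color'][:,:,::-1])
print(robot.sense()['t'])
E
```

```text
0.205 [ 0.4 -0.2 -0. ]
e top plate size (110.3, 151.2) bridge-frame x -1.1 y 116.4 mm, ang 0.06
0.165 [-0.3 -0.3  0.4]
0.125 [ 0.4 -0.2  0.3]
0.09 [ 0.3 -0.5 -0.3]
21.8417
```

View pics/f.png

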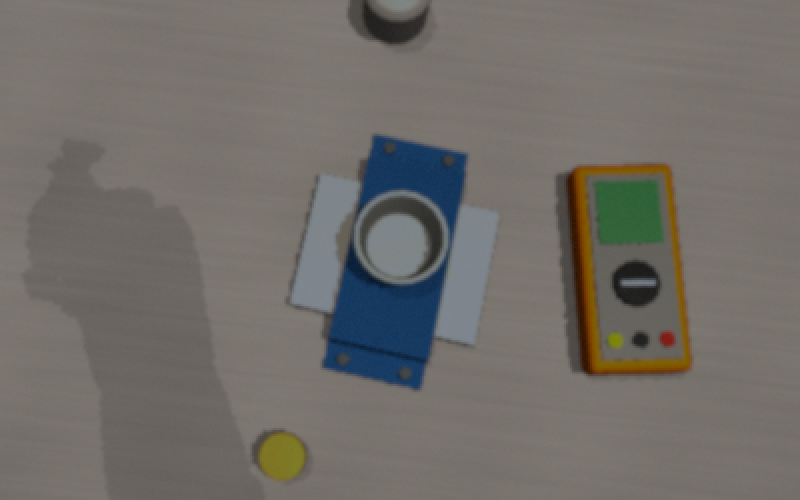

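View pics/fs.png

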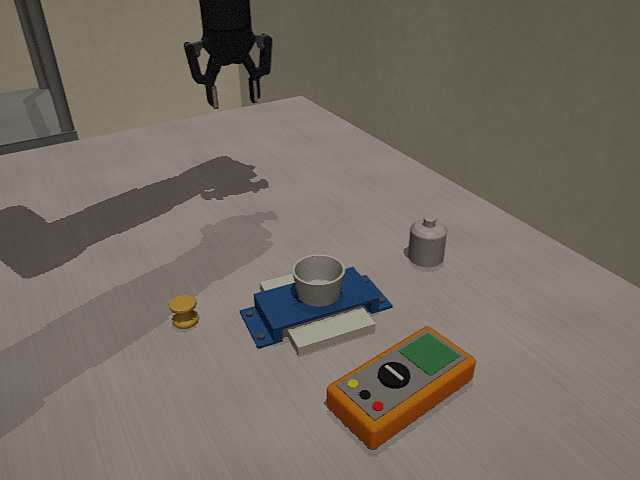

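The plate lies under the bridge and sticks out at both ends (crop pixels about (330,240) and (470,275)). The bowl and the other objects haven't moved. I'll measure the final position from the protruding parts.

```bash
python3 - <<'E'
from vis import *
from act import EX,EY
c=dict(np.load('topF.npz'));hsv,b,_,_=masks(c);Z=height(c)[...,2]
m=((Z>.008)&(Z<.02)&(hsv[...,1]<60)).astype(np.uint8);m=cv2.morphologyEx(m,cv2.MORPH_OPEN,np.ones((5,5)))
q=ray(c,np.argwhere(m)[:,::-1],.015);C,s,a=rect(q)
Bd=np.array([.5423,-.0320]);d=(q-Bd)@np.c_[EX,EY]*1000
print(s,a-83.8,((C-Bd)@np.c_[EX,EY]*1000).round(1),d.min(0),d.max(0))
db=(ray(c,np.argwhere(b&(Z>.018)&(Z<.034))[:,::-1],.026)-Bd)@np.c_[EX,EY]*1000
print('deck',np.percentile(db,[.5,99.5],0))
for sgn in(1,-1):
    e=d[d[:,1]*sgn>0];print(sgn,'protrusion y',e[:,1].min().round(1),e[:,1].max().round(1))
E
```

```text
(110.5, 149.7) -0.12073211669921591 [-1.5  0.5] [-56.81694402 -74.3340053 ] [53.87227927 75.39927102]
deck [[-76.52380686 -37.99443921]
 [ 76.84923685  37.82673623]]
1 protrusion y 39.6 75.4
-1 protrusion y -74.3 -41.7
```

The plate is 0.5 mm off along the passage, 1.5 mm off across it and 0.1° off square, all within tolerance, so I'm handing in.

```bash
python3 -c "
from plant import robot
print(robot.finish_job(),robot.sense()['t'])"
```

```text
the job is handed in; nothing more can be done
the job is handed in; nothing more can be done
```

The plate is under the bridge, measured in the last top camera picture at 0.5 mm off centre along the passage, 1.5 mm across and 0.1° off square; nothing else was seen to move, the arm is clear, and the job was handed in at about 22 s (no verdict was returned).

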